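# Close a dispensing bin's port and start its self-tapping wing screw

## Task

The port on the sloping front of the white dispensing bin has been cleaned. Swing its cover fully shut, so that the fork at the cover's end lies under the head of the wing screw; only then take the screw by its wing and, pressing firmly along its axis, turn it clockwise so that it cuts its thread, until its flange has come down onto the cover. Leave the jar, the tub and the scoop where they are.

Things in the scene. Friction and masses are not known exactly. Their poses are not given: they have to be found in the camera images.
- bin: fixed wedge-shaped white bin, mm: 300 wide (y), 255 deep, 150 high. Origin on the table under the middle of its front plate; +x to its back, +y to its left. The plate (300 wide, 200 along the slope) rises away from the robot at 30 degrees; its centre is 100 mm above the origin, its outward normal (-0.5, 0, 0.866). On it: the 70 mm port (middle), cover, screw. Low lid on top, to 166 mm
- cover (a joint): angle (rad) of the flat steel swing cover about its pivot, whose axis is the plate's normal: 0 = fully shut against its stop, positive = swung open up the slope, 1.3 at most. It has friction and stays where left; about 3 N at the knob moves it
- cover_knob (a point): middle of the cover's black knob: a round post along the plate's normal (z, outward), 16 mm in diameter, 32 mm tall; its top lies 16 mm further out, the cover's face 16 mm further in. 80 mm from the pivot. When shut it stands over the middle of the port, midway between pivot and screw, 80 mm from each
- pivot (a point): the cover's pivot, level with the cover's upper face (5 mm off the plate), in the left (+y) half of the plate, 160 mm from the screw. x points up the slope, y to the bin's left, z along the plate's outward normal (the pivot's axis). The cover is 4 mm thick and reaches 180 mm from the pivot, ending in a fork
- screw_wing (a point): middle of the screw's dark steel wing: a flat bar 34 mm long (x), 10 thick (y), 26 tall (z); z is the screw's axis, out of the plate and square to it. 13 mm further in is the top of a round flange, 36 across, 3 thick, on which fingertips can bear. Wing starts within 0.5 rad of pointing up the slope. Stands in a pilot hole in the plate's right (-y) half, flange 5 mm above the shut cover
- screw_depth (a joint): how far (m) the screw has gone in: 0 at the start, 0.005 with the flange on the cover. Turned clockwise (seen from outside) while pressed with 12 to 18 N it cuts and goes in 1.9 mm per rad: about 2.7 rad, in two or more grasps; it gives 1 mm more under the push and springs back. Pressed under 5 N it only spins; pressing alone drives nothing; turning back pressed unscrews it; pulling lifts it
- jar: bystander: closed glass jar with a brass lid, 56 mm in diameter, 85 mm tall, origin at the centre of its underside
- tub: bystander: clear open plastic tub 130 x 180 x 70 mm, origin at the centre of its underside
- scoop: bystander: long steel spoon lying on the table

How it is judged:
By the outcome, as a careful person would: the job done as asked, in the order asked, and still so for the second after the job is handed in, with the robot touching nothing.
It also fails if it takes over 72 s, if anything falls off the work surface, if the arm or the gripper's body presses on something with over 40 N, if the wrist force passes 120 N, or if a joint passes its speed limit or range.

## Robot

A 7-joint arm with a two-finger parallel gripper is mounted at the origin on the work surface. World frame = base frame: x ahead of the robot, y to its left, z up, the work surface at z = 0. Lengths are in m, angles in rad, forces in N, time in s.
With the tool pointing down it reaches from about 0.4 to 0.85 m from the base axis. Payload 10.4 kg.
Tool frame: the origin (TCP) lies midway between the tips of the shut fingers; the grasp point (between the pads) lies 19 mm behind it; z points along the fingers, y is the line along which they close (so a half turn about z gives the same grasp; the last joint's range is limited). The gripper opens to 87 mm and grips with 3 to 60 N. Pads are 19 mm wide; open, the fingers measure 117 mm over their backs; the gripper's body (75 mm by 190 mm) begins 51 mm behind the grasp point.
Start: joints at [-1.261, 0.332, -0.065, 1.46, 0.022, 1.35, -0.088], TCP at [0.204, 0.591, 0.223] pointing down, gripper open.
Joint ranges: [-2.6, 2.6], [-0.5, 2.12], [-1.47, 1.34], [0.16, 2.42], [-1.27, 4.41], [0.06, 2.06], [-2.6, 2.6]. Speed limits (rad/s): [2.22, 2.22, 2.79, 2.79, 3.14, 3.14, 3.14].

## Interface

Orientations are given as a unit quaternion [x, y, z, w].
In Python, from bench import r gives the robot as it stands.
- The arm moves only by the tool arm_command, never from a script. Its argument "moves" is one flat list of numbers, 4 for each row, row after row: the shift along the tool's x, y, z in cm, then the turn about the tool's z in degrees. A call has 1 to 12 rows; each row shifts and turns the commanded pose from where the row before left it, along the tool's axes as they then stand; what a row does not reach is not made up. A row lasts 1/12 s, in which the tool goes at most 41.7 mm and 7.16 degrees, less where a joint would pass 70% of its speed; a pose out of reach is approached as far as the arm can. A call with a gripper value outside its range is refused whole. "fingers" is the opening in per cent of the stroke, from 0 (shut) to 100 (fully open), set as the call begins (left out, the last holds). The fingers move at their own pace and stop on an object; "squeeze" is the grip in N (left out, the last holds). Time passes only in rows, so rows that do not move let the fingers close. It gives the time, the measured TCP pose, the force, the opening and the grip force at its end, in the units of the state.
- r.read_state(): the state, without advancing time (a new reading comes with each control period).
- r.camera(name): name is "side" or "top"; returns the picture (480x640x3 uint8, red, green, blue); there is no depth.
- r.camera_info(name): a dict with "fx", "fy", "cx", "cy" (pixels), "origin" and "attitude" of the camera in the world. Camera axes: x right, y up, looking along -z (the intrinsics and any distortion apply to the point x, -y, -z); pixel columns grow to the right and rows downward; lengths in m; the calibration is good to about 2 mm. A picture is of the moment at which its call begins. camera_info takes no time and is no camera call.
- r.close_job(): hands the job in; it is judged then, once.
The state is a dict: "time": time; "joint_positions": joint angles; "joint_vel": joint speeds; "joint_torque": joint torques, N m; "ee_pos": TCP position; "eef_rot": TCP orientation; "ft_force": force on the tool from outside, world axes, zero at the start; "torque": the same for the moment, N m; "width": finger opening in m; "grip_force": force on a finger pad.
Only numpy, scipy, OpenCV 4.12 (cv2) and the standard library are available. Lean on these libraries where they do the work, as an engineer would, in place of code of your own. Each camera call takes 0.05 s, during which the arm holds its last target. There are 200 camera calls.

## Working session

There is one attempt and no reset: what is moved stays moved. The work goes in short steps, Python scripts to look and compute and a tool call to move; the robot and the scene stay as the last step left them, time stands still between calls to the robot, and variables do not carry over. Pictures are saved under pics/ and viewed, at most 10 in all, crops included, and the job is handed in when it is done.

Besides the shell and the picture viewer there is one more tool, called by a JSON object that holds its "method" and its "body", one argument or row to a line. arm_command: Moves the arm, as the interface text tells. Its arguments: {"type":"object","properties":{"moves":{"type":"array"},"fingers":{"type":"number"},"squeeze":{"type":"number"}},"required":["moves"]}

```bash
mkdir -p pics; python3 - <<'E'
from bench import r
import cv2,numpy as np
for n in("side","top"):
    im=r.camera(n); cv2.imwrite(f"pics/{n}0.png",im[:,:,::-1]); print(n,r.camera_info(n))
print(r.read_state())
E
```

```text
side {'fx': 506.83435487835203, 'fy': 506.83435487835203, 'cx': 313.3137004434991, 'cy': 238.60180827635645, 'origin': array([ 0.4419678 , -0.87307636,  1.02944205]), 'attitude': array([ 0.35896957, -0.00928241, -0.03157052,  0.93276899])}
top {'fx': 557.1177757978141, 'fy': 557.1177757978141, 'cx': 316.7290477736015, 'cy': 247.85899474920552, 'origin': array([ 0.21583973, -0.05016557,  1.4493196 ]), 'attitude': array([ 0.07375524, -0.05905017, -0.70092625,  0.70694811])}
{'time': 0.1, 'joint_positions': array([-1.26060029,  0.33281991, -0.06471942,  1.46082083,  0.02163995,
        1.34989646, -0.08848965]), 'joint_vel': array([-0.0001677 , -0.00219737,  0.00069372, -0.00238873, -0.00200312,
       -0.0004471 ,  0.00018584]), 'joint_torque': array([ 2.33020728e-03, -6.24547863e+01,  2.55384977e-02, -3.90723753e+01,
       -6.12717192e-02,  3.65200569e-02,  9.21700280e-05]), 'ee_pos': array([0.204076  , 0.59039528, 0.22184397]), 'eef_rot': array([ 1.65603586e-01,  9.86192204e-01, -6.20964464e-04, -6.00772305e-05]), 'ft_force': array([-0.07707065, -0.08299009, -0.27996601]), 'torque': array([-0.02228864,  0.0318583 ,  0.03054668]), 'grip_force': 0.0, 'width': 0.0870296469610836}
```

View pics/side0.png

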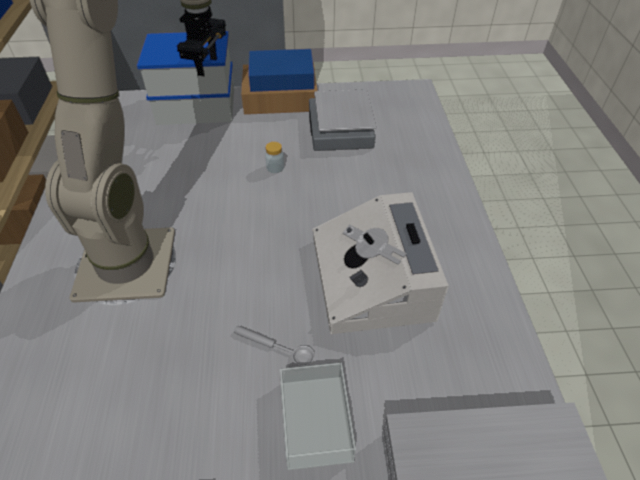

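View pics/top0.png

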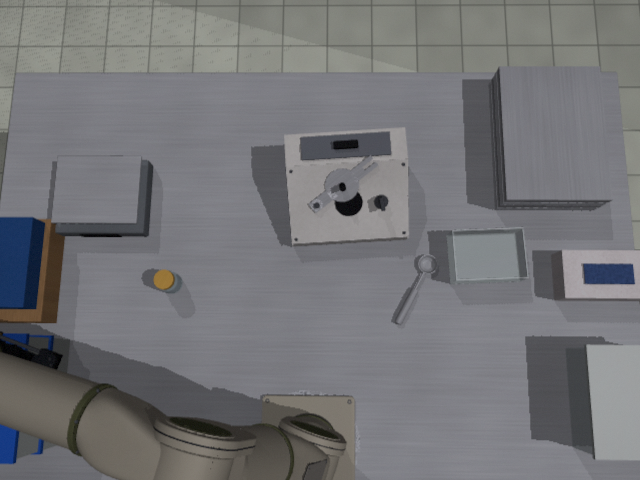

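The side view shows the bin around (380,260), with the cover swung open from the pivot at about (350,230), the knob at (368,239) and the screw at (360,279). In the top view the bin is at about (348,190), pivot (316,206), knob (342,187), fork (368,163) and screw (380,202). I'll enlarge both.

```bash
python3 - <<'E'
import cv2,numpy as np
a=cv2.imread("pics/top0.png")[120:255,275:420]; b=cv2.imread("pics/side0.png")[185:335,305:455]
a=cv2.resize(a,(400,372),interpolation=cv2.INTER_CUBIC)if 0 else cv2.resize(a[:, :],None,fx=4,fy=4,interpolation=cv2.INTER_CUBIC)
b=cv2.resize(b,None,fx=4,fy=4,interpolation=cv2.INTER_CUBIC)
cv2.imwrite("pics/topc.png",a);cv2.imwrite("pics/sidec.png",b)
E
```

```text
(no output)
```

View pics/topc.png

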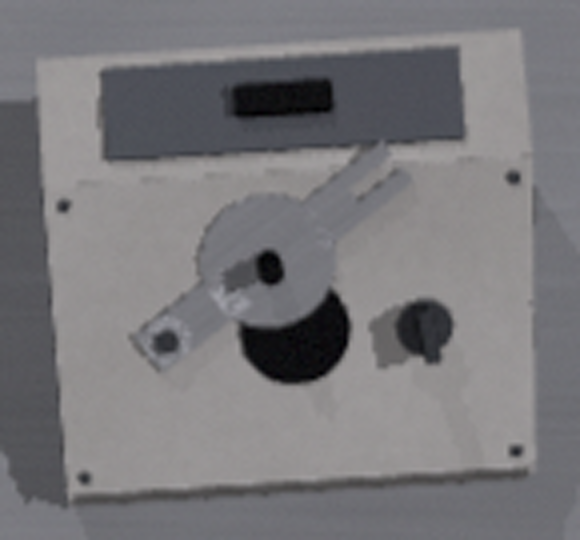

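View pics/sidec.png

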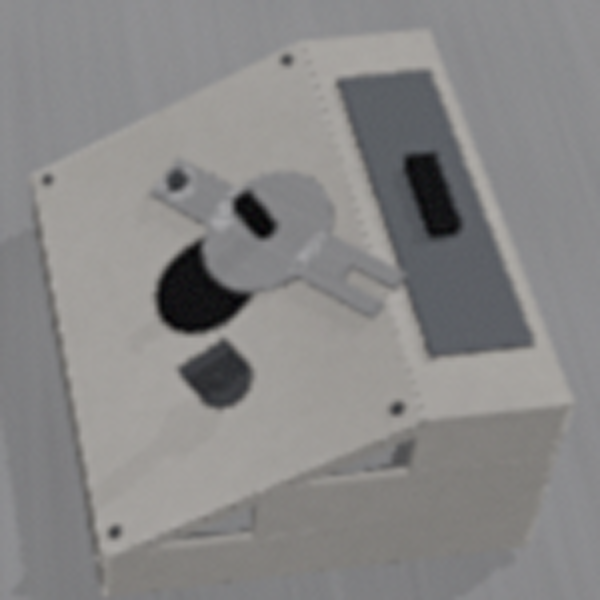

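```bash
cat > h.py <<'E'
import numpy as np
from bench import r
from scipy.spatial.transform import Rotation as R
from scipy.optimize import least_squares
C={n:r.camera_info(n) for n in("top","side")}
OFF={"top":(275,120),"side":(305,185)}
def ray(n,u,v):
    c=C[n]; d=R.from_quat(c["attitude"]).apply([(u-c["cx"])/c["fx"],-(v-c["cy"])/c["fy"],-1])
    return np.array(c["origin"]),d/np.linalg.norm(d)
def cr(n,u,v): return ray(n,OFF[n][0]+(u+.5)/4-.5,OFF[n][1]+(v+.5)/4-.5)
def tri(a,b):
    A=0;B=0
    for o,d in(a,b):
        P=np.eye(3)-np.outer(d,d);A=A+P;B=B+P@o
    p=np.linalg.solve(A,B);return p,np.linalg.norm((np.eye(3)-np.outer(a[1],a[1]))@(p-a[0]))
def plane(a,p0,n): o,d=a;return o+d*(((p0-o)@n)/(d@n))
S=np.array([[np.sqrt(.75),0,-.5],[0,1,0],[.5,0,np.sqrt(.75)]]) # cols: upslope,left,normal
S[:,2]=[-.5,0,np.sqrt(.75)]; S[:,0]=[np.sqrt(.75),0,.5]
def frame(x,y,yaw):
    Z=R.from_euler('z',yaw).as_matrix();return np.array([x,y,.1]),Z@S
E
python3 - <<'E'
from h import *
np.set_printoptions(precision=4,suppress=True)
T=[(64,206),(513,177),(84,478),(516,451)];D=[(287,60),(397,408),(47,180),(114,531)]
P=[]
for t,d in zip(T,D):
    p,e=tri(cr("top",*t),cr("side",*d));P.append(p);print(p,e)
P=np.array(P);c=P.mean(0);w=(P[0]+P[2]-P[1]-P[3])/2;yaw=np.arctan2(-w[0],w[1]);up=(P[0]+P[1]-P[2]-P[3])/2
print(c,"yaw",yaw,np.linalg.norm(w),np.linalg.norm(up),np.arctan2(up[2],np.hypot(*up[:2])))
o,M=frame(c[0],c[1],yaw)
def loc(n,u,v,h): return M.T@(plane(cr(n,u,v),o+M[:,2]*h,M[:,2])-o)*1000
for n,L in(("top",T),("side",D)):
    for q in L: print(n,loc(n,*q,0))
for nm,t,d,h in[("piv",(165,343),(178,180),.006),("port",(297,328),(203,287),0),("knobtop",(268,266),(245,205),.037),
   ("wingtopA",(418,308),(222,340),.039),("wingtopB",(435,360),(178,370),.039),("flange",(425,325),(222,378),.013)]:
    print(nm,loc("top",*t,h),loc("side",*d,h),M.T@(tri(cr("top",*t),cr("side",*d))[0]-o)*1000)
E
```

```text
[0.6559 0.0444 0.1455] 0.0010481918341818375
[ 0.675  -0.23    0.1459] 0.0006759175400411664
[0.5038 0.0346 0.057 ] 0.0006765158264595964
[ 0.5227 -0.2406  0.0584] 0.0005678197396740012
[ 0.5893 -0.0979  0.1017] yaw 0.06889404313008818 0.2755020083167498 0.1761057624095609 0.5234472227793672
top [ 87.4411 137.4791   0.    ]
top [  88.0357 -138.0085    0.    ]
top [-88.501  138.0566   0.    ]
top [ -88.1782 -138.2005   -0.    ]
side [ 89.5492 138.5702  -0.    ]
side [  89.3748 -136.6709   -0.    ]
side [-87.1432 138.7906  -0.    ]
side [ -87.1639 -136.3956   -0.    ]
piv [-1.3952 80.9245  6.    ] [ 2.2758 81.1761  6.    ] [ 0.5751 81.0238  6.5042]
port [ 1.4156 -2.0126  0.    ] [-0.7414 -1.1262 -0.    ] [ 0.6105 -2.043   0.9097]
knobtop [50.602  15.8976 37.    ] [48.213  10.5407 37.    ] [47.9184 15.5634 31.1438]
wingtopA [ 19.3938 -73.5796  39.    ] [ 15.1173 -74.8276  39.    ] [ 16.852  -73.9455  37.5349]
wingtopB [-13.8629 -83.1807  39.    ] [-14.253 -81.153  39.   ] [-13.35   -82.9268  41.2327]
flange [  1.6733 -80.563   13.    ] [  1.3048 -79.1188  13.    ] [  1.9705 -80.388   14.6329]
```

Bin pose found: plate centre (0.589, -0.098, 0.1), yaw 0.069. The rivet spacing, the 30° slope, and the pivot and screw at ±80 mm all agree with the given sizes. The cover angle is about 0.62 rad and the wing about +0.25 rad. Since the tool only yaws, I'll work with it vertical, starting by gripping the knob.

```bash
cat >> h.py <<'E'
O,M=frame(.5893,-.0979,.069)   # plate centre on its surface, axes up-slope/left/normal
def W(u,y,n): return O+M@(np.array([u,y,n])/1000)
def to(p,head=None,q=None):
    """shift in tool axes (cm) and turn (deg) from the present pose to point p, tool-y heading head from bin's y (deg)"""
    s=r.read_state();Q=R.from_quat(s["eef_rot"]).as_matrix()
    h=np.degrees(np.arctan2(-Q[0,1],Q[1,1]))
    dt=0 if head is None else h-(head+np.degrees(.069))
    Q2=Q@R.from_euler('z',dt,degrees=True).as_matrix()
    print("turn",round(dt,1),"then shift cm",np.round(Q2.T@(np.array(p)-s["ee_pos"])*100,2),
      "| plate coords now",np.round(M.T@(s["ee_pos"]-O)*1000,1),"head",round(h-np.degrees(.069),1),"j",np.round(s["joint_positions"],2),
      "F(u,y,n)",np.round(M.T@s["ft_force"],1),"w",round(s["width"]*1000,1),"t",round(s["time"],2))
def knob(th,n): return W(80*np.sin(th),80-80*np.cos(th),n)
E
python3 -c "
from h import *
p=knob(.62,20);print(p);p[2]=.225;to(p,0)"
```

```text
[ 0.61845673 -0.08095975  0.14056191]
turn -23.0 then shift cm [-36.71 -69.83  -0.25] | plate coords now [-230.8  713.2  273.9] head -23.0 j [-1.26  0.33 -0.06  1.46  0.02  1.35 -0.09] F(u,y,n) [-0.2 -0.1 -0.2] w 87.0 t 0.1
```

{"method": "arm_command", "body": {
  "moves": [0,0,-0.3,-5.75,0,0,-0.3,-5.75,0,0,-0.3,-5.75,0,0,-0.3,-5.75,-1.5,-2.9,0,0,-1.5,-2.9,0,0,-1.5,-2.9,0,0,-1.5,-2.9,0,0,-1.5,-2.9,0,0,-1.5,-2.9,0,0,-1.5,-2.9,0,0,-1.5,-2.9,0,0],
  "fingers": 45,
  "squeeze": 15
}}

```text
time: 1.1
ee_pos: [0.3403, 0.3658, 0.2343]
eef_rot: [-0.034, 0.999, -0.0, -0.0]
ft_force: [0.9, -0.2, 0.4]
width: 0.0396
grip_force: 0.0
```

{"method": "arm_command", "body": {
  "moves": [-1.5,-2.9,0,0,-1.5,-2.9,0,0,-1.5,-2.9,0,0,-1.5,-2.9,0,0,-1.5,-2.9,0,0,-1.5,-2.9,0,0,-1.5,-2.9,0,0,-1.5,-2.9,0,0,-1.5,-2.9,0,0,-1.5,-2.9,0,0,-1.5,-2.9,0,0,-1.5,-2.9,0,0]
}}

```text
time: 2.1
ee_pos: [0.5436, 0.0312, 0.2344]
eef_rot: [-0.034, 0.999, 0.0, -0.0]
ft_force: [0.7, 0.2, 0.1]
width: 0.0391
grip_force: 0.0
```

```bash
python3 -c "
from h import *
to(knob(.62,20),0)"
```

```text
turn -0.0 then shift cm [ -6.69 -11.7    9.38] | plate coords now [ 35.4 131.9 134.7] head -0.0 j [-0.51  0.15  0.41  1.68 -0.06  1.33  1.55] F(u,y,n) [ 0.6  0.1 -0.3] w 39.1 t 2.1
```

{"method": "arm_command", "body": {
  "moves": [-1.7,-2.9,0,0,-1.7,-2.9,0,0,-1.7,-2.9,0,0,-1.6,-3.0,0,0,0,0,0,0,0,0,2.0,0,0,0,2.0,0,0,0,1.5,0,0,0,0,0]
}}

```text
time: 2.85
ee_pos: [0.6162, -0.0791, 0.1758]
eef_rot: [-0.034, 0.999, 0.0, -0.003]
ft_force: [-1.0, -0.4, -0.2]
width: 0.0392
grip_force: 0.0
```

```bash
python3 - <<'E'
from h import *
import cv2
to(knob(.62,20),0)
a=r.camera("top")[110:260,265:425,::-1];b=r.camera("side")[185:335,300:460,::-1]
cv2.imwrite("pics/g1.png",cv2.resize(np.hstack([a,b]),None,fx=2.5,fy=2.5,interpolation=cv2.INTER_CUBIC))
E
```

```text
turn -0.0 then shift cm [-0.23 -0.21  3.52] | plate coords now [62.3 16.9 51.6] head -0.0 j [-0.32  0.38  0.48  1.55 -0.18  1.26  1.83] F(u,y,n) [-1.  -0.4  0.3] w 39.2 t 2.85
```

View pics/g1.png

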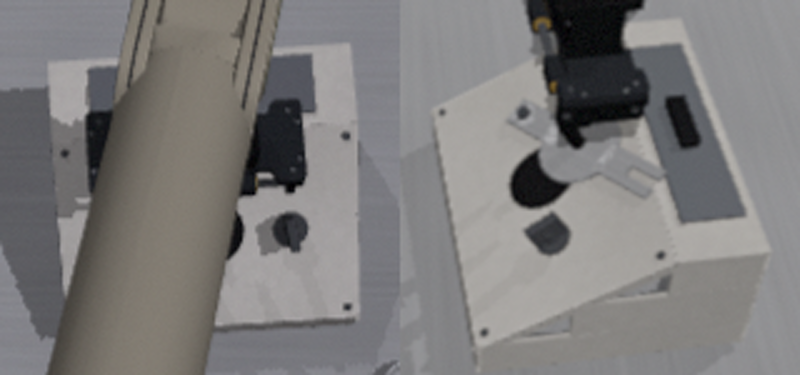

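The gripper stands over the knob (right-hand crop, about (570,130)), aligned with the bin. I'll lower it and close.

{"method": "arm_command", "body": {
  "moves": [-0.2,-0.2,1.7,0,0,0,1.6,0,0,0,0.2,0,0,0,0,0]
}}

```text
time: 3.28
ee_pos: [0.6202, -0.0812, 0.1449]
eef_rot: [-0.034, 0.999, 0.0, -0.0]
ft_force: [-0.3, 0.6, 0.4]
width: 0.0386
grip_force: 0.0
```

{"method": "arm_command", "body": {
  "moves": [0,0,0,0,0,0,0,0,0,0,0,0,0,0,0,0,0,0,0,0,0,0,0,0],
  "fingers": 0
}}

```text
time: 3.78
ee_pos: [0.6204, -0.0812, 0.145]
eef_rot: [-0.034, 0.999, 0.0, 0.0]
ft_force: [-1.1, 0.7, 3.5]
width: 0.0151
grip_force: 15.0
```

```bash
python3 -c "
from h import *
to(knob(.62,20),0)
for a,b in((.62,.4),(.4,.2),(.2,0),(0,-.1)): print(np.round(M.T@(knob(b,0)-knob(a,0))), (knob(b,0)-knob(a,0))@R.from_quat(r.read_state()['eef_rot']).as_matrix()*100)"
```

```text
turn -0.0 then shift cm [0.19 0.03 0.45] | plate coords now [50.4 14.5 22.9] head -0.0 j [-0.31  0.41  0.48  1.58 -0.2   1.2   1.84] F(u,y,n) [0.9 0.8 3.5] w 15.1 t 3.78
[-0. -0.  0.] [ 1.32776126 -0.85799092  0.76552472]
[-0. -0.  0.] [ 1.3218391  -0.47257291  0.7621642 ]
[-0. -0. -0.] [ 1.37680408 -0.16001758  0.7939036 ]
[-0.  0.  0.] [0.69188713 0.03969019 0.39897837]
```

{"method": "arm_command", "body": {
  "moves": [0.33,-0.22,0.19,0,0.33,-0.22,0.19,0,0.33,-0.21,0.19,0,0.33,-0.21,0.19,0,0.33,-0.12,0.19,0,0.33,-0.12,0.19,0,0.33,-0.12,0.19,0,0.33,-0.11,0.19,0],
  "squeeze": 15
}}

```text
time: 4.45
ee_pos: [0.5952, -0.0953, 0.1299]
eef_rot: [-0.035, 0.999, 0.001, 0.001]
ft_force: [-0.2, 4.6, 5.7]
width: 0.0153
grip_force: 15.0
```

{"method": "arm_command", "body": {
  "moves": [0.34,-0.05,0.2,0,0.34,-0.04,0.2,0,0.34,-0.03,0.2,0,0.34,-0.02,0.2,0,0,0,0,0]
}}

```text
time: 4.87
ee_pos: [0.5811, -0.0982, 0.1217]
eef_rot: [-0.034, 0.999, 0.001, 0.0]
ft_force: [-2.7, 1.8, 3.7]
width: 0.0154
grip_force: 15.0
```

```bash
python3 -c "
from h import *
to(knob(0,20),0)"
```

```text
turn -0.0 then shift cm [ 0.18 -0.02  0.44] | plate coords now [ 3.8  0.2 22.9] head -0.0 j [-0.3   0.35  0.48  1.71 -0.18  1.13  1.87] F(u,y,n) [-0.4  2.   4.5] w 15.4 t 4.87
```

{"method": "arm_command", "body": {
  "moves": [0.17,0,0.1,0,0.17,0,0.1,0,0,0,0,0]
}}

```text
time: 5.12
ee_pos: [0.5782, -0.0985, 0.12]
eef_rot: [-0.034, 0.999, 0.0, 0.001]
ft_force: [-1.2, 1.4, 5.1]
width: 0.0153
grip_force: 15.0
```

```bash
python3 -c "
from h import *
to(knob(0,20),0)"
```

```text
turn -0.0 then shift cm [-0.11 -0.02  0.26] | plate coords now [ 0.4  0.2 22.8] head -0.0 j [-0.31  0.35  0.48  1.72 -0.18  1.12  1.87] F(u,y,n) [1.6 1.5 5. ] w 15.3 t 5.12
```

{"method": "arm_command", "body": {
  "moves": [0.17,0,0.1,0,0.17,0,0.1,0,0,0,0,0]
}}

```text
time: 5.37
ee_pos: [0.5778, -0.0985, 0.1197]
eef_rot: [-0.035, 0.999, 0.0, 0.004]
ft_force: [7.3, 2.2, 9.5]
width: 0.0154
grip_force: 15.0
```

```bash
python3 -c "
from h import *
to(knob(0,20),0)"
```

```text
turn 0.0 then shift cm [-0.15 -0.02  0.24] | plate coords now [-0.2  0.2 22.8] head 0.0 j [-0.31  0.34  0.48  1.72 -0.18  1.11  1.87] F(u,y,n) [11.2  1.7  4.5] w 15.4 t 5.37
```

The cover has stopped dead: 11 N of resistance, and the knob sits at plate (0,0). I'll relax, release and lift.

{"method": "arm_command", "body": {
  "moves": [-0.3,0,-0.15,0,0,0,0,0,0,0,0,0]
}}

```text
time: 5.62
ee_pos: [0.5779, -0.0985, 0.1197]
eef_rot: [-0.034, 0.999, 0.0, 0.0]
ft_force: [-2.9, 2.9, 8.8]
width: 0.0155
grip_force: 15.0
```

{"method": "arm_command", "body": {
  "moves": [0,0,0,0,0,0,0,0,0,0,0,0,0,0,-2.0,0,0,0,-2.0,0,0,0,0,0],
  "fingers": 40
}}

```text
time: 6.12
ee_pos: [0.5792, -0.0997, 0.1622]
eef_rot: [-0.034, 0.999, -0.0, 0.002]
ft_force: [1.0, -0.0, -0.4]
width: 0.0342
grip_force: 0.0
```

```bash
python3 -c "
from h import *
p=W(0,-80,24);p[2]+=.035
to(p,16)"
```

```text
turn -16.1 then shift cm [ 2.35 -7.54  0.65] | plate coords now [22.3 -1.1 59. ] head -0.1 j [-0.32  0.3   0.49  1.67 -0.15  1.2   1.85] F(u,y,n) [ 0.7 -0.1 -0.9] w 34.2 t 6.12
```

{"method": "arm_command", "body": {
  "moves": [0,0,0,-5.4,0,0,0,-5.4,0,0,0,-5.3,0.8,-2.5,0,0,0.8,-2.5,0,0,0.75,-2.5,0,0,0,0,0,0]
}}

```text
time: 6.7
ee_pos: [0.5798, -0.184, 0.1585]
eef_rot: [-0.171, 0.985, -0.002, -0.001]
ft_force: [-1.1, -0.7, -0.2]
width: 0.035
grip_force: 0.0
```

```bash
python3 - <<'E'
from h import *
import cv2
to(W(0,-80,24),16)
a=r.camera("top")[110:260,265:425,::-1];b=r.camera("side")[185:335,300:460,::-1]
cv2.imwrite("pics/g2.png",cv2.resize(np.hstack([a,b]),None,fx=2.5,fy=2.5,interpolation=cv2.INTER_CUBIC))
E
```

```text
turn -0.3 then shift cm [-0.48  0.42  3.77] | plate coords now [ 15.9 -85.2  58.4] head 15.7 j [-0.16  0.36  0.49  1.62 -0.17  1.21  2.28] F(u,y,n) [-1.1 -0.6  0.4] w 35.0 t 6.7
```

View pics/g2.png

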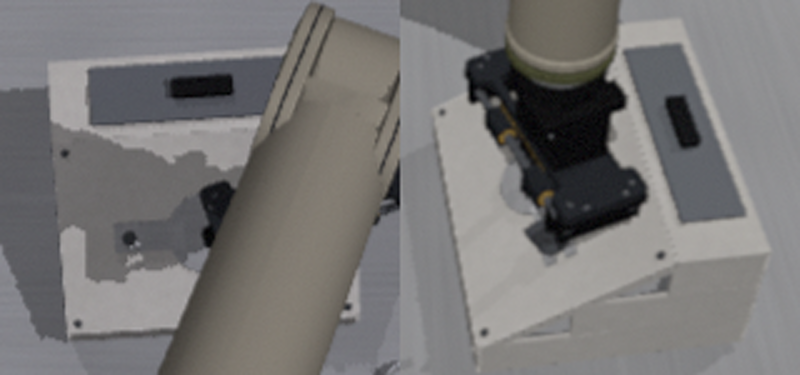

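The cover now lies along the port-to-screw line (left crop, pivot (128,238) to knob (210,237)), and the fork end reaches beneath the gripper. The fingers straddle the wing at about (545,235) in the right crop. I'll let it settle, then correct.

{"method": "arm_command", "body": {
  "moves": [0,0,0,0,0,0,0,0]
}}

```text
time: 6.97
ee_pos: [0.5813, -0.1761, 0.1585]
eef_rot: [-0.175, 0.985, 0.0, -0.0]
ft_force: [0.2, 0.9, -0.3]
width: 0.0346
grip_force: 0.0
```

```bash
python3 -c "
from h import *
to(W(0,-80,24),16)"
```

```text
turn 0.2 then shift cm [-0.06 -0.28  3.77] | plate coords now [ 17.7 -77.5  57.3] head 16.2 j [-0.17  0.36  0.48  1.62 -0.17  1.21  2.27] F(u,y,n) [ 0.1  0.8 -0.4] w 34.6 t 6.97
```

{"method": "arm_command", "body": {
  "moves": [-0.1,-0.3,1.3,0,0,0,1.3,0,0,0,1.3,0,0,0,0,0,0,0,0,0]
}}

```text
time: 7.38
ee_pos: [0.5823, -0.1795, 0.1183]
eef_rot: [-0.174, 0.985, 0.0, -0.001]
ft_force: [-0.5, 0.2, 0.7]
width: 0.0347
grip_force: 0.0
```

{"method": "arm_command", "body": {
  "moves": [0,0,0,0,0,0,0,0,0,0,0,0,0,0,0,0,0,0,0,0],
  "fingers": 0,
  "squeeze": 40
}}

```text
time: 7.8
ee_pos: [0.5828, -0.1783, 0.1199]
eef_rot: [-0.174, 0.985, 0.001, -0.0]
ft_force: [-4.0, 1.4, 5.1]
width: 0.0106
grip_force: 39.4
```

```bash
python3 -c "
from h import *
to(W(0,-80,24),16);print(r.read_state()['torque'])"
```

```text
turn 0.1 then shift cm [ 0.   -0.02 -0.09] | plate coords now [ -0.4 -79.8  23.3] head 16.1 j [-0.15  0.4   0.47  1.65 -0.2   1.14  2.29] F(u,y,n) [-0.8  1.7  6.4] w 10.6 t 7.8
[ 0.03963461  0.56999522 -0.24695143]
```

{"method": "arm_command", "body": {
  "moves": [-0.07,-0.02,0.13,0,-0.07,-0.02,0.13,0,0,0,0,0]
}}

```text
time: 8.05
ee_pos: [0.5835, -0.1785, 0.1189]
eef_rot: [-0.174, 0.985, 0.002, -0.001]
ft_force: [-15.5, 8.5, 20.6]
width: 0.0108
grip_force: 39.9
```

```bash
python3 -c "
from h import *
to(W(0,-80,24),16);print(r.read_state()['torque'])"
```

```text
turn 0.1 then shift cm [ 0.06  0.02 -0.19] | plate coords now [ -0.4 -80.   22.1] head 16.1 j [-0.15  0.4   0.47  1.65 -0.2   1.14  2.29] F(u,y,n) [-2.6  9.5 25.3] w 10.8 t 8.05
[ 1.70071808  3.40244453 -0.16297811]
```

{"method": "arm_command", "body": {
  "moves": [0.07,0.02,-0.13,0,0,0,0,0]
}}

```text
time: 8.22
ee_pos: [0.5831, -0.1784, 0.1195]
eef_rot: [-0.174, 0.985, 0.001, -0.0]
ft_force: [-9.5, 6.8, 12.4]
width: 0.0107
grip_force: 39.6
```

```bash
cat > f.py <<'E'
from h import *
import time
to(W(0,-80,24));print(np.round(r.read_state()['torque'],2), round(r.read_state()["grip_force"],1))
E
python3 f.py
```

```text
turn 0 then shift cm [ 0.03 -0.   -0.13] | plate coords now [ -0.4 -79.9  22.8] head 16.1 j [-0.15  0.4   0.47  1.65 -0.2   1.14  2.29] F(u,y,n) [-1.6  7.4 15.3] w 10.7 t 8.22
[ 1.25  1.96 -0.17] 39.6
```

{"method": "arm_command", "body": {
  "moves": [-0.01,0,0.01,4,-0.01,0,0.01,4,-0.01,0,0.01,4,-0.01,0,0.01,4,0,0,0,0]
}}

```text
time: 8.63
ee_pos: [0.5838, -0.1783, 0.1189]
eef_rot: [-0.033, 0.999, 0.001, -0.001]
ft_force: [-7.7, 6.1, 9.0]
width: 0.0096
grip_force: 40.0
```

```bash
python3 f.py
```

```text
turn 0 then shift cm [ 0.09 -0.02 -0.19] | plate coords now [ -0.1 -79.8  21.9] head -0.1 j [-0.19  0.41  0.53  1.65 -0.22  1.14  2.03] F(u,y,n) [-1.8  6.6 11.4] w 9.6 t 8.63
[1.42 1.65 0.05] 40.0
```

{"method": "arm_command", "body": {
  "moves": [-0.04,0.1,0.07,0,-0.01,0,0.02,4,-0.01,0,0.02,4,-0.01,0,0.02,4,-0.01,0,0.02,4,-0.01,0,0.02,4,0,0,0,0]
}}

```text
time: 9.22
ee_pos: [0.5844, -0.1785, 0.1179]
eef_rot: [0.141, 0.99, 0.001, -0.001]
ft_force: [-10.1, 2.0, 15.9]
width: 0.0109
grip_force: 42.2
```

```bash
python3 f.py
```

```text
turn 0 then shift cm [ 0.15 -0.05 -0.29] | plate coords now [ -0.  -80.   20.7] head -20.2 j [-0.24  0.42  0.59  1.65 -0.25  1.15  1.7 ] F(u,y,n) [-0.7  2.7 18.7] w 10.9 t 9.22
[1.4  2.15 0.45] 42.2
```

{"method": "arm_command", "body": {
  "moves": [0,0,-0.04,4,-0.01,0,0.01,4,0,0,0.01,4,-0.01,0.01,0.01,4,0,0,0.01,4,0,0,0,0]
}}

```text
time: 9.72
ee_pos: [0.5844, -0.1788, 0.1178]
eef_rot: [0.311, 0.95, 0.0, -0.001]
ft_force: [-11.5, 2.5, 15.4]
width: 0.0128
grip_force: 44.3
```

```bash
python3 f.py
```

```text
turn 0 then shift cm [ 0.14 -0.07 -0.3 ] | plate coords now [ -0.2 -80.4  20.7] head -40.2 j [-0.29  0.44  0.66  1.66 -0.29  1.15  1.38] F(u,y,n) [-2.1  3.3 19. ] w 12.8 t 9.72
[1.22 2.32 0.45] 44.3
```

{"method": "arm_command", "body": {
  "moves": [0,0,-0.06,4,0,0,0,4,-0.01,0.01,0,4,0,0,0.01,4,0,0,0.01,4,0,0,0,0]
}}

```text
time: 10.22
ee_pos: [0.5842, -0.1792, 0.1178]
eef_rot: [0.471, 0.882, 0.0, -0.001]
ft_force: [-11.3, 0.5, 12.3]
width: 0.0147
grip_force: 42.7
```

```bash
python3 f.py; python3 - <<'E'
from h import *
import cv2
a=r.camera("top")[140:240,330:420,::-1];b=r.camera("side")[240:310,325:405,::-1]
a=cv2.resize(a,(315,350),interpolation=cv2.INTER_CUBIC)
cv2.imwrite("pics/g3.png",np.hstack([a,cv2.resize(b,(400,350),interpolation=cv2.INTER_CUBIC)]))
E
```

```text
turn 0 then shift cm [ 0.13 -0.08 -0.3 ] | plate coords now [ -0.3 -80.8  20.8] head -60.2 j [-0.34  0.46  0.73  1.66 -0.33  1.16  1.06] F(u,y,n) [-3.5  1.3 16.2] w 14.7 t 10.22
[0.76 2.16 0.29] 42.7
```

View pics/g3.png

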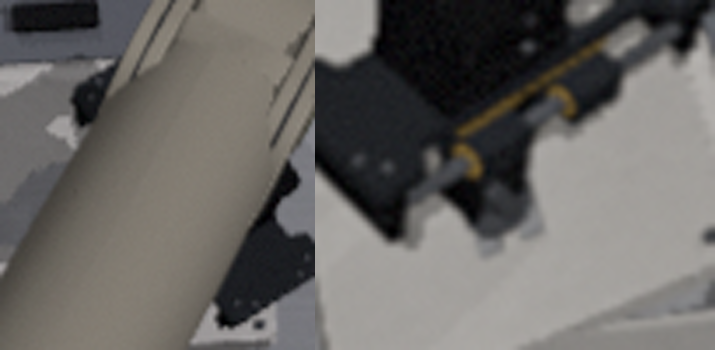

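The side crop shows the wing still held between the fingers at about (505,205), turned with the tool, with the fork tines showing beneath the flange at (490,245) and (535,225). I'll continue.

{"method": "arm_command", "body": {
  "moves": [0,0,0,4,0,0.01,0.01,4,0,0,0,4,0,0.01,0.01,4,0,0,0.01,4,0,0,0,0]
}}

```text
time: 10.82
ee_pos: [0.5841, -0.1797, 0.1177]
eef_rot: [0.618, 0.786, -0.0, -0.001]
ft_force: [-13.5, 0.7, 14.4]
width: 0.016
grip_force: 42.9
```

```bash
python3 f.py
```

```text
turn 0 then shift cm [ 0.14 -0.09 -0.31] | plate coords now [ -0.6 -81.2  20.7] head -80.2 j [-0.39  0.48  0.8   1.66 -0.37  1.16  0.74] F(u,y,n) [-4.5  1.7 19.2] w 16.0 t 10.82
[0.51 2.5  0.27] 42.9
```

{"method": "arm_command", "body": {
  "moves": [0,0,-0.06,4,0,0,0,4,0,0.01,0.01,4,0,0,0.01,4,0,0.01,0.01,4,0,0,0,0]
}}

```text
time: 11.32
ee_pos: [0.5835, -0.1799, 0.1177]
eef_rot: [0.745, 0.667, -0.001, -0.002]
ft_force: [-15.9, 0.8, 16.2]
width: 0.0158
grip_force: 42.0
```

```bash
python3 f.py
```

```text
turn 0 then shift cm [ 0.13 -0.08 -0.3 ] | plate coords now [ -1.  -81.4  21.1] head -100.3 j [-0.44  0.5   0.88  1.66 -0.41  1.18  0.43] F(u,y,n) [-5.6  1.9 21.9] w 15.8 t 11.32
[0.4  3.15 0.1 ] 42.0
```

{"method": "arm_command", "body": {
  "moves": [0,-0.05,-0.1,3,0,0,0,4,0,0,0.01,4,0,0,0.01,4,0,0,0,0]
}}

```text
time: 11.73
ee_pos: [0.5829, -0.1798, 0.1182]
eef_rot: [0.826, 0.564, -0.001, -0.001]
ft_force: [-15.0, 1.7, 13.6]
width: 0.015
grip_force: 41.3
```

```bash
python3 f.py
```

```text
turn 0 then shift cm [ 0.11 -0.05 -0.25] | plate coords now [ -1.3 -81.2  21.8] head -115.3 j [-0.48  0.53  0.94  1.66 -0.45  1.19  0.2 ] F(u,y,n) [-6.1  2.7 19.2] w 15.0 t 11.73
[0.23 3.05 0.  ] 41.3
```

Axial force is creeping up without feed. I'll let go and check the wing angle and depth.

{"method": "arm_command", "body": {
  "moves": [0,-0.05,-0.1,0,0,0,0,0]
}}

```text
time: 11.9
ee_pos: [0.5826, -0.1797, 0.1188]
eef_rot: [0.824, 0.566, -0.001, -0.001]
ft_force: [-12.7, -1.5, 6.9]
width: 0.015
grip_force: 40.3
```

{"method": "arm_command", "body": {
  "moves": [0,0,0,0,0,0,0,0,0,0,0,0,0,0,-2,0,0,0,-2,0,0,0,-2,0,3.5,0,0,-5,3.5,0,0,-5,3.5,0,0,-5,0,0,0,0],
  "fingers": 32
}}

```text
time: 12.73
ee_pos: [0.6161, -0.0684, 0.1783]
eef_rot: [0.738, 0.675, 0.002, -0.001]
ft_force: [0.8, 1.3, -0.2]
width: 0.0279
grip_force: 0.0
```

```bash
python3 f.py; python3 - <<'E'
from h import *
import cv2
A=r.camera("top")[:,:,::-1];B=r.camera("side")[:,:,::-1];cv2.imwrite("pics/top4.png",A);cv2.imwrite("pics/side4.png",B)
a=cv2.resize(A[180:230,350:415],(390,300),interpolation=cv2.INTER_CUBIC);b=cv2.resize(B[255:305,330:395],(390,300),interpolation=cv2.INTER_CUBIC)
cv2.imwrite("pics/g4.png",np.hstack([a,b]))
E
```

```text
turn 0 then shift cm [-11.29  -2.34   5.7 ] | plate coords now [64.  27.6 53.4] head -99.0 j [-0.63  0.46  0.89  1.57 -0.37  1.29  0.23] F(u,y,n) [ 0.6  1.3 -0.6] w 27.9 t 12.73
[0.01 0.06 0.07] 0.0
```

View pics/g4.png

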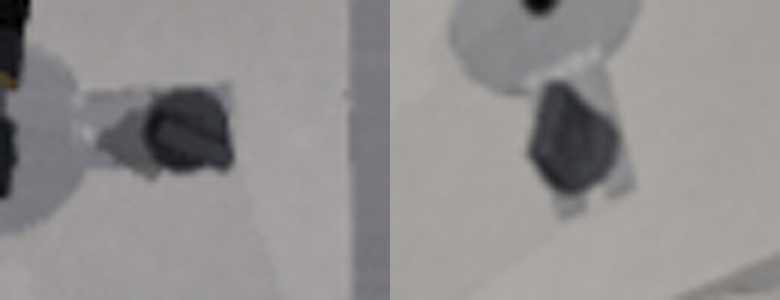

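The screw followed the grip. In the top crop the wing runs from about (160,108) to (232,165) with the flange around (190,130). In the side crop the wing runs from about (560,85) to (612,135) with the flange around (573,148). The fork tines lie on either side under the flange. I'll measure the depth.

```bash
python3 - <<'E'
from h import *
np.set_printoptions(precision=1,suppress=True)
def ct(u,v):return ray("top",350+(u+.5)/6-.5,180+(v+.5)/6-.5)
def cs(u,v):return ray("side",330+(u-390+.5)/6-.5,255+(v+.5)/6-.5)
for nm,t,d in[("wA",(160,110),(562,85)),("wB",(230,165),(610,135)),("fl",(190,130),(573,148))]:
    print(nm,M.T@(tri(ct(*t),cs(*d))[0]-O)*1000)
    for h in(34,39,8,13): print(h,*[ (M.T@(plane(x,O+M[:,2]*h/1000,M[:,2])-O)*1000)[:2] for x in(ct(*t),cs(*d))])
# model pixels of flange rim for depth 0 and 5
def pix(n,p):
    c=C[n];q=R.from_quat(c["attitude"]).inv().apply(p-c["origin"]);return c["cx"]-q[0]/q[2]*c["fx"],c["cy"]+q[1]/q[2]*c["fy"]
for f in(8,10,13):
    P=np.array([pix("side",W(18*np.cos(a),-80+18*np.sin(a),f)) for a in np.linspace(0,6.28,60)])
    print(f,"side crop: u",(P[:,0].min()-330)*6+390,(P[:,0].max()-330)*6+390,"v",(P[:,1].min()-255)*6,(P[:,1].max()-255)*6)
    P=np.array([pix("top",W(18*np.cos(a),-80+18*np.sin(a),f)) for a in np.linspace(0,6.28,60)])
    print(f,"top crop: u",(P[:,0].min()-350)*6,(P[:,0].max()-350)*6,"v",(P[:,1].min()-180)*6,(P[:,1].max()-180)*6)
E
```

```text
wA [ 12.8 -67.3  34.7]
34 [ 15.4 -67.1] [  9.8 -66.4]
39 [ 16.7 -66.5] [ 11.4 -70.3]
8 [  8.7 -69.8] [  1.4 -45.6]
13 [ 10.  -69.3] [  3.  -49.6]
wB [  6.6 -94.   33.5]
34 [ -9.5 -95. ] [ 23.1 -97.1]
39 [ -8.1 -94.4] [  24.6 -100.9]
8 [-16.7 -98.4] [ 15.1 -77.2]
13 [-15.3 -97.7] [ 16.6 -81.1]
fl [  1.6 -81.2  15.3]
34 [  6.2 -79.1] [  8.  -95.5]
39 [  7.6 -78.5] [  9.6 -99.3]
8 [ -0.6 -82.1] [ -0.4 -75.6]
13 [  0.7 -81.5] [  1.2 -79.4]
8 side crop: u 531.2960236324311 616.9594556130835 v 112.54538744767092 196.42400466951392
8 top crop: u 139.17694346389123 225.8951623368148 v 83.99491642841605 168.372001392544
10 side crop: u 528.9622575619888 614.6976866057122 v 110.02638709062467 193.96960529299577
10 top crop: u 139.69740010197665 226.53410126851304 v 85.14429589137399 169.62631071558383
13 side crop: u 525.4512566071779 611.2948693761334 v 106.23671965884091 190.2769708572307
13 top crop: u 140.4807541221893 227.49578702988424 v 86.87428602709406 171.51418120236082
```

```bash
python3 - <<'E'
import cv2,numpy as np
for n in("side0","side4"):
    g=cv2.cvtColor(cv2.imread(f"pics/{n}.png"),cv2.COLOR_BGR2GRAY).astype(int)
    print(n);print(g[268:294,352:372])
E
```

```text
side0
[[ 94  98 106 110 125 150 157 155 157 160 162 160 159 158 158 158 158 157
  157 157]
 [155 154 155 156 158 165 164 151 129 135 155 162 160 159 158 158 157 157
  157 158]
 [165 163 164 164 163 160 151 121  86  92 126 154 162 160 158 157 156 157
  158 158]
 [163 163 163 163 152 125 103  81  64  63  86 125 154 160 161 158 158 157
  158 158]
 [163 162 159 150 123  85  64  62  63  62  60  86 131 155 160 159 158 156
  157 159]
 [158 150 126 104  80  65  63  63  64  56  47  58  92 130 155 160 158 157
  156 158]
 [126 106  82  66  63  64  63  59  53  51  46  48  59  90 130 154 159 158
  157 158]
 [ 89  70  64  64  65  62  56  51  49  51  48  48  46  57  94 135 156 158
  157 157]
 [ 67  64  63  63  57  54  51  51  51  48  48  52  48  45  63 110 151 158
  159 157]
 [ 63  62  61  53  51  50  48  49  51  49  49  47  47  48  53  87 132 155
  158 157]
 [ 59  56  53  49  49  48  53  58  53  48  50  49  53  52  60  83 126 155
  158 157]
 [ 52  50  47  51  51  51  52  54  54  51  53  50  59  62  63  85 127 156
  159 158]
 [ 65  44  48  48  48  48  48  49  49  51  54  57  60  60  65  95 140 156

[... 2633 characters left out ...]
 135 130
  139 160]
 [164 164 164 155 129  87  61  55  57  67  86 120 149 149 139 132 127 129
  142 159]
 [162 164 164 162 153 124 102  92  91 101 125 154 163 154 135 130 136 147
  159 164]
 [163 163 163 163 155 135 127 125 124 122 133 158 163 159 152 152 157 162
  164 166]
 [162 162 163 163 157 144 136 131 127 123 132 158 162 160 160 161 163 166
  164 164]
 [163 162 161 161 160 150 134 125 127 136 146 159 160 162 163 165 166 165
  165 165]
 [164 162 162 161 161 156 142 142 149 158 160 163 164 166 166 167 167 166
  166 167]
 [163 162 161 162 162 160 158 160 164 166 165 165 167 166 167 166 167 168
  167 166]
 [163 162 162 160 162 162 165 166 167 167 166 166 167 167 167 167 167 167
  167 166]]
```

Wing is at about +49° (mod 180°), turned about 2.5 rad in all. The flange edge shift suggests a depth of about 3 mm, so more turning is needed, now in the favourable orientation. I'll regrasp.

```bash
python3 -c "
from h import *
p=W(0,-80,22);p[2]+=.05
to(p,-127);print(p)"
```

```text
turn 27.3 then shift cm [-10.3    3.05   0.95] | plate coords now [62.3 20.6 54.8] head -99.7 j [-0.62  0.46  0.9   1.58 -0.37  1.29  0.23] F(u,y,n) [-0.6 -0.8  0.5] w 27.9 t 12.83
[ 0.5838418  -0.17846803  0.16905256]
```

{"method": "arm_command", "body": {
  "moves": [0,0,0,5.5,0,0,0,5.5,0,0,0,5.5,0,0,0,5.5,0,0,0,5.3,-2.6,0.75,0,0,-2.6,0.75,0,0,-2.6,0.75,0,0,-2.5,0.8,0,0,0,0,0.5,0,0,0,0,0,0,0,0,0]
}}

```text
time: 13.83
ee_pos: [0.5826, -0.181, 0.1736]
eef_rot: [0.88, 0.474, 0.0, -0.0]
ft_force: [-0.6, 0.4, -1.0]
width: 0.0283
grip_force: 0.0
```

```bash
python3 -c "
from h import *
to(W(0,-80,22),-127)"
```

```text
turn -0.3 then shift cm [ 0.28 -0.03  5.45] | plate coords now [ 26.  -82.4  69.9] head -127.3 j [-0.53  0.49  1.01  1.61 -0.43  1.28 -0.03] F(u,y,n) [-1.   0.5 -0.6] w 28.3 t 13.83
```

{"method": "arm_command", "body": {
  "moves": [0.28,0,1.8,0,0,0,1.8,0,0,0,1.8,0,0,0,0,0,0,0,0,0]
}}

```text
time: 14.25
ee_pos: [0.5846, -0.1774, 0.1195]
eef_rot: [0.88, 0.476, -0.0, -0.0]
ft_force: [0.1, -0.5, -0.1]
width: 0.028
grip_force: 0.0
```

{"method": "arm_command", "body": {
  "moves": [0,0,0,0,0,0,0,0,0,0,0,0,0,0,0,0,0,0,0,0],
  "fingers": 0,
  "squeeze": 40
}}

```text
time: 14.67
ee_pos: [0.5838, -0.1765, 0.12]
eef_rot: [0.88, 0.476, 0.0, -0.002]
ft_force: [-4.8, 6.5, 6.4]
width: 0.014
grip_force: 36.6
```

```bash
python3 f.py
```

```text
turn 0 then shift cm [-0.22  0.04 -0.08] | plate coords now [  0.5 -78.   22.8] head -127.2 j [-0.51  0.54  0.97  1.67 -0.48  1.2   0.  ] F(u,y,n) [-0.5  6.9  7.7] w 14.0 t 14.67
[ 1.25  1.29 -0.04] 36.6
```

{"method": "arm_command", "body": {
  "moves": [0.03,0.04,0.08,0,0,0,0,0]
}}

```text
time: 14.83
ee_pos: [0.584, -0.1765, 0.1196]
eef_rot: [0.88, 0.476, -0.0, -0.002]
ft_force: [-10.2, 7.9, 13.2]
width: 0.0137
grip_force: 37.3
```

{"method": "arm_command", "body": {
  "moves": [0,0,0.01,4,0.01,0.01,0.01,4,0,0,0.01,4,0,0,0,0]
}}

```text
time: 15.17
ee_pos: [0.5845, -0.177, 0.1197]
eef_rot: [0.925, 0.379, 0.0, -0.001]
ft_force: [-9.9, 6.9, 14.3]
width: 0.0127
grip_force: 39.8
```

{"method": "arm_command", "body": {
  "moves": [0,0,0,4,0,0.01,0,4,0,0,0,4,0,0,0,0]
}}

```text
time: 15.5
ee_pos: [0.5848, -0.1775, 0.1196]
eef_rot: [0.96, 0.28, 0.0, -0.001]
ft_force: [-7.9, 5.5, 12.5]
width: 0.0115
grip_force: 40.4
```

{"method": "arm_command", "body": {
  "moves": [0,0,0.02,4,0.01,0.01,0.01,4,0,0,0.02,4,0,0,0,0]
}}

```text
time: 15.83
ee_pos: [0.585, -0.1779, 0.1194]
eef_rot: [0.984, 0.178, 0.0, -0.001]
ft_force: [-7.5, 5.6, 13.8]
width: 0.0104
grip_force: 40.1
```

{"method": "arm_command", "body": {
  "moves": [0,0,0.01,4,0.01,0,0.01,4,0,0,0.01,4,0,0,0,0]
}}

```text
time: 16.17
ee_pos: [0.5852, -0.1783, 0.1192]
eef_rot: [0.997, 0.074, 0.0, -0.0]
ft_force: [-7.1, 4.4, 14.1]
width: 0.0097
grip_force: 40.0
```

```bash
python3 f.py
```

```text
turn 0 then shift cm [-0.24 -0.01 -0.16] | plate coords now [  1.3 -79.9  21.5] head -175.5 j [-0.6   0.65  1.15  1.67 -0.63  1.24 -0.73] F(u,y,n) [ 1.2  4.8 15.6] w 9.7 t 16.17
[ 0.56  1.42 -0.13] 40.0
```

{"method": "arm_command", "body": {
  "moves": [0.01,0,0.01,4,0,0,0.01,4,0.01,0,0.01,4,0,0,0.01,4,0,0,0,0]
}}

```text
time: 16.58
ee_pos: [0.5853, -0.1785, 0.1189]
eef_rot: [0.998, -0.066, 0.0, -0.0]
ft_force: [-6.9, 2.4, 13.7]
width: 0.0101
grip_force: 41.2
```

{"method": "arm_command", "body": {
  "moves": [0.01,0,0.01,4,0,0,0.01,4,0.01,0,0.01,4,0,0,0.01,4,0,0,0,0]
}}

```text
time: 17.0
ee_pos: [0.5855, -0.1789, 0.1186]
eef_rot: [0.979, -0.204, 0.0, -0.0]
ft_force: [-6.5, -0.3, 13.6]
width: 0.0113
grip_force: 43.7
```

```bash
python3 f.py
```

```text
turn 0 then shift cm [-0.26  0.07 -0.22] | plate coords now [  1.1 -80.6  20.8] head 152.5 j [-0.64  0.73  1.25  1.67 -0.72  1.29 -1.22] F(u,y,n) [ 1.1  0.2 15. ] w 11.3 t 17.0
[0.8  1.33 0.5 ] 43.7
```

Joint 3 is nearing its limit (1.25 of 1.34), so I'll let go and measure again.

{"method": "arm_command", "body": {
  "moves": [-0.05,0,-0.1,0,0,0,0,0]
}}

```text
time: 17.17
ee_pos: [0.5851, -0.1788, 0.1192]
eef_rot: [0.979, -0.202, 0.0, 0.0]
ft_force: [-3.3, -2.8, 7.3]
width: 0.0113
grip_force: 42.9
```

{"method": "arm_command", "body": {
  "moves": [0,0,0,0,0,0,0,0,0,0,0,0,0,0,-2,0,0,0,-2,0,0,0,-2,0,0,-3.5,0,-6,0,-3.5,0,-6,0,-3.5,0,-6,0,0,0,-6,0,0,0,0],
  "fingers": 32
}}

```text
time: 18.08
ee_pos: [0.6169, -0.0748, 0.1776]
eef_rot: [1.0, 0.012, -0.0, -0.001]
ft_force: [0.2, -0.2, 0.8]
width: 0.0278
grip_force: 0.0
```

```bash
python3 f.py; python3 - <<'E'
from h import *
import cv2
A=r.camera("top")[:,:,::-1];B=r.camera("side")[:,:,::-1];cv2.imwrite("pics/top5.png",A);cv2.imwrite("pics/side5.png",B)
a=cv2.resize(A[180:230,350:415],(390,300),interpolation=cv2.INTER_CUBIC);b=cv2.resize(B[255:305,330:395],(390,300),interpolation=cv2.INTER_CUBIC)
cv2.imwrite("pics/g5.png",np.hstack([a,b]))
g=cv2.cvtColor(B,cv2.COLOR_BGR2GRAY).astype(int);print(g[276:292,352:372])
E
```

```text
turn 0 then shift cm [-3.65 10.3   5.67] | plate coords now [64.  21.1 52.7] head -182.6 j [-0.78  0.62  1.19  1.58 -0.59  1.35 -1.06] F(u,y,n) [ 0.6 -0.2  0.6] w 27.8 t 18.08
[-0.11  0.21 -0.05] 0.0
[[ 63  65  63  64  65  60  58  59  54  55  56  52  50  54  62  93 131 161
  165 164]
 [ 44  50  53  52  50  50  49  49  47  45  49  51  53  54  55  74 120 158
  165 164]
 [ 55  41  41  44  44  46  49  45  47  43  45  48  51  53  51  65 110 153
  164 164]
 [ 89  47  41  43  48  49  52  52  49  46  45  45  46  52  55  66 103 145
  163 165]
 [120  75  50  44  48  48  53  53  49  51  46  45  45  47  55  70 103 140
  163 165]
 [152 126  80  55  56  51  49  47  51  52  53  54  51  53  61  86 116 139
  160 165]
 [163 151 110  66  61  60  56  50  50  56  57  61  62  61  70  99 130 140
  153 165]
 [164 155 117  71  60  63  62  62  64  63  63  65  66  66  79 109 135 139
  148 163]
 [163 161 142  91  61  60  64  65  64  65  64  64  64  75 104 131 138 137
  143 163]
 [164 165 155 120  82  64  60  61  64  62  63  72  88 110 130 138 136 130
  137 160]
 [163 164 161 151 124  89  66  60  63  63  80 112 136 144 137 134 127 127
  142 158]
 [163 164 164 162 151 120  91  81  83  86 113 150 159 154 134 129 136 147
  157 164]
 [162 162 162 162 156 136 125 123 122 117 127 157 161 159 152 153 156 161
  164 164]
 [162 162 162 162 158 143 135 129 127 123 132 157 161 160 159 161 163 165
  163 164]
 [162 161 160 161 159 148 133 125 126 135 144 158 161 161 163 165 166 165
  165 164]
 [163 162 161 161 161 154 141 140 149 158 160 162 165 164 165 166 166 166
  166 166]]
```

View pics/g5.png

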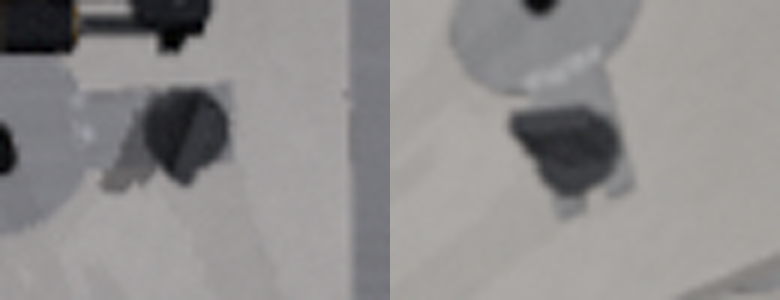

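Depth from the lower-right flange edge is still only partial, maybe 2–3 mm. The wing now points about -24° (top crop from (200,95) to (183,175)), so it did follow the tool. I'll swing the tool back for a third grasp.

{"method": "arm_command", "body": {
  "moves": [0,0,0,-7,0,0,0,-7,0,0,0,-7,0,0,0,-7,0,0,0,-7,0,0,0,-7,0,0,0,-7,0,0,0,-7,0,0,0,-7,0,0,0,-7,0,0,0,-7,0,0,0,-7]
}}

```text
time: 19.18
ee_pos: [0.6155, -0.08, 0.1778]
eef_rot: [0.739, 0.674, -0.0, -0.0]
ft_force: [1.0, 0.3, -0.5]
width: 0.0277
grip_force: 0.0
```

{"method": "arm_command", "body": {
  "moves": [0,0,0,-7,0,0,0,-7,0,0,0,-7,0,0,0,-7,0,0,0,-7,0,0,0,-7,0,0,0,-7,0,0,0,-7,0,0,0,-7,0,0,0,-7,0,0,0,0]
}}

```text
time: 20.1
ee_pos: [0.6155, -0.0801, 0.1777]
eef_rot: [0.219, 0.976, -0.0, -0.0]
ft_force: [-0.7, 0.1, -0.3]
width: 0.0279
grip_force: 0.0
```

```bash
python3 -c "
from h import *
to(W(0,-80,21),-27)"
```

```text
turn -2.2 then shift cm [ -0.98 -10.27   5.95] | plate coords now [62.6 15.9 53.6] head -29.2 j [-0.43  0.39  0.64  1.56 -0.24  1.26  1.37] F(u,y,n) [-0.8  0.2  0.1] w 27.9 t 20.1
```

{"method": "arm_command", "body": {
  "moves": [0,0,0,-2.2,-0.25,-2.6,0,0,-0.25,-2.6,0,0,-0.24,-2.6,0,0,-0.24,-2.47,0,0,0,0,1.0,0,0,0,1.0,0,0,0,0,0,0,0,0,0]
}}

```text
time: 20.85
ee_pos: [0.5847, -0.1755, 0.1569]
eef_rot: [0.201, 0.98, 0.0, -0.001]
ft_force: [0.1, -0.4, 0.1]
width: 0.0278
grip_force: 0.0
```

```bash
python3 -c "
from h import *
to(W(0,-80,21),-27)"
```

```text
turn -0.1 then shift cm [-0.09 -0.28  3.87] | plate coords now [ 19.8 -77.1  54.3] head -27.1 j [-0.3   0.39  0.66  1.62 -0.25  1.22  1.58] F(u,y,n) [ 0.1 -0.4  0.1] w 27.8 t 20.85
```

{"method": "arm_command", "body": {
  "moves": [-0.1,-0.28,1.3,0,0,0,1.3,0,0,0,1.25,0,0,0,0,0,0,0,0,0]
}}

```text
time: 21.27
ee_pos: [0.5841, -0.1792, 0.1183]
eef_rot: [0.2, 0.98, -0.0, -0.001]
ft_force: [0.0, -0.9, 0.0]
width: 0.028
grip_force: 0.0
```

{"method": "arm_command", "body": {
  "moves": [0,0,0,0,0,0,0,0,0,0,0,0,0,0,0,0,0,0,0,0],
  "fingers": 0,
  "squeeze": 50
}}

```text
time: 21.68
ee_pos: [0.5853, -0.1793, 0.12]
eef_rot: [0.2, 0.98, 0.0, 0.001]
ft_force: [0.6, 1.0, 1.8]
width: 0.0113
grip_force: 48.1
```

```bash
python3 f.py
```

```text
turn 0 then shift cm [ 0.26 -0.03 -0.08] | plate coords now [  1.7 -80.9  22.1] head -27.0 j [-0.28  0.43  0.64  1.65 -0.28  1.15  1.6 ] F(u,y,n) [1.5 1.  1.3] w 11.3 t 21.68
[ 0.61 -0.36  0.15] 48.1
```

{"method": "arm_command", "body": {
  "moves": [-0.09,0.04,0.17,0,0,0,0,0]
}}

```text
time: 21.85
ee_pos: [0.5859, -0.1794, 0.1191]
eef_rot: [0.2, 0.98, 0.001, 0.0]
ft_force: [-7.5, 3.7, 16.0]
width: 0.0114
grip_force: 48.8
```

{"method": "arm_command", "body": {
  "moves": [0,0,0.01,3,-0.01,0,0.01,3,0,0.01,0.01,3,0,0,0.01,3,0,0,0,0]
}}

```text
time: 22.27
ee_pos: [0.5858, -0.1797, 0.1188]
eef_rot: [0.303, 0.953, 0.0, 0.0]
ft_force: [-6.5, 1.1, 14.0]
width: 0.0121
grip_force: 53.6
```

{"method": "arm_command", "body": {
  "moves": [0,0,0.03,3,-0.01,0.01,0.01,3,0,0,0.02,3,0,0.01,0.01,3,0,0,0,0]
}}

```text
time: 22.68
ee_pos: [0.5856, -0.1799, 0.1181]
eef_rot: [0.401, 0.916, 0.0, -0.0]
ft_force: [-9.3, 0.8, 16.6]
width: 0.0134
grip_force: 53.3
```

{"method": "arm_command", "body": {
  "moves": [0,0,-0.02,3,0,0,0,3,0,0.01,0,3,0,0,0,3,0,0,0,0]
}}

```text
time: 23.1
ee_pos: [0.5853, -0.1801, 0.1179]
eef_rot: [0.495, 0.869, -0.0, -0.001]
ft_force: [-10.2, 0.4, 12.7]
width: 0.0139
grip_force: 52.8
```

{"method": "arm_command", "body": {
  "moves": [0,0,0.01,3,0,0.01,0,3,0,0,0.01,3,0,0.01,0,3,0,0,0,0]
}}

```text
time: 23.52
ee_pos: [0.5851, -0.1803, 0.1176]
eef_rot: [0.583, 0.812, -0.0, -0.001]
ft_force: [-9.3, 0.3, 13.3]
width: 0.014
grip_force: 52.7
```

```bash
python3 f.py
```

```text
turn 0 then shift cm [ 0.24 -0.16 -0.32] | plate coords now [  0.3 -81.9  20.2] head -75.3 j [-0.4   0.48  0.82  1.66 -0.38  1.17  0.84] F(u,y,n) [-1.4  0.9 16.1] w 14.0 t 23.52
[0.48 1.78 0.39] 52.7
```

{"method": "arm_command", "body": {
  "moves": [0,0,0.01,3,0,0.01,0,3,0,0,0.01,3,0,0,0.01,3,0,0,0,0]
}}

```text
time: 23.93
ee_pos: [0.5849, -0.1805, 0.1172]
eef_rot: [0.665, 0.747, -0.001, -0.001]
ft_force: [-11.6, -0.3, 14.0]
width: 0.0147
grip_force: 52.1
```

{"method": "arm_command", "body": {
  "moves": [0,0,-0.01,3,0,0,0,3,0,0,0,3,0,0,0,3,0,0,0,0]
}}

```text
time: 24.35
ee_pos: [0.5845, -0.1806, 0.1172]
eef_rot: [0.739, 0.673, -0.001, -0.001]
ft_force: [-12.9, -0.3, 13.6]
width: 0.0138
grip_force: 51.8
```

{"method": "arm_command", "body": {
  "moves": [0,-0.02,-0.04,3,0,0,0,3,0,0,0,3,0,0,0,3,0,0,0,0]
}}

```text
time: 24.77
ee_pos: [0.5838, -0.1806, 0.1174]
eef_rot: [0.806, 0.592, -0.001, -0.001]
ft_force: [-15.2, 0.9, 14.4]
width: 0.0133
grip_force: 51.2
```

{"method": "arm_command", "body": {
  "moves": [0,-0.05,-0.08,3,0,0,0,3,0,0,0,3,0,0,0,3,0,0,0,0]
}}

```text
time: 25.18
ee_pos: [0.5832, -0.1804, 0.1179]
eef_rot: [0.863, 0.505, -0.002, -0.001]
ft_force: [-14.0, 0.7, 12.3]
width: 0.0132
grip_force: 50.4
```

```bash
python3 f.py
```

```text
turn 0 then shift cm [ 0.15 -0.12 -0.29] | plate coords now [ -1.2 -81.9  21.4] head -123.3 j [-0.52  0.56  1.    1.67 -0.5   1.2   0.09] F(u,y,n) [-5.9  1.7 17.6] w 13.2 t 25.18
[0.13 2.67 0.1 ] 50.4
```

{"method": "arm_command", "body": {
  "moves": [0,-0.05,-0.1,0,0,0,0,0]
}}

```text
time: 25.35
ee_pos: [0.5831, -0.1803, 0.1184]
eef_rot: [0.862, 0.506, -0.002, -0.001]
ft_force: [-9.4, -2.4, 2.6]
width: 0.0122
grip_force: 49.7
```

{"method": "arm_command", "body": {
  "moves": [0,0,0,0,0,0,0,0,0,0,0,0,0,0,0,0],
  "fingers": 30
}}

```text
time: 25.68
ee_pos: [0.5855, -0.1788, 0.1186]
eef_rot: [0.862, 0.507, 0.0, 0.0]
ft_force: [-0.0, -0.1, -0.0]
width: 0.0247
grip_force: 0.0
```

```bash
python3 -c "
from h import *
to(W(0,-80,20.5),-126)"; python3 - <<'E'
from h import *
import cv2
B=r.camera("side")[:,:,::-1];cv2.imwrite("pics/side6.png",B)
cv2.imwrite("pics/g6.png",cv2.resize(B[235:310,320:400],(640,600),interpolation=cv2.INTER_CUBIC))
E
```

```text
turn 3.0 then shift cm [-0.02 -0.1   0.09] | plate coords now [  1.2 -80.4  20.8] head -123.0 j [-0.52  0.56  1.    1.66 -0.5   1.2   0.09] F(u,y,n) [-0.  -0.1 -0. ] w 24.7 t 25.68
```

View pics/g6.png

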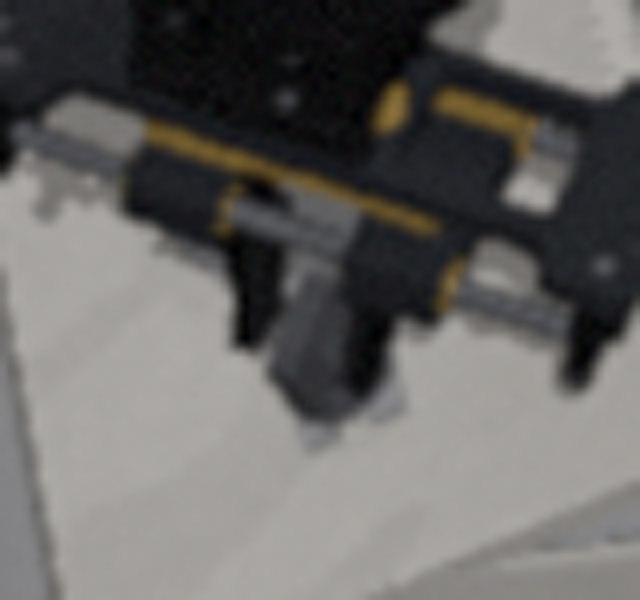

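The wing stands between the open fingers at about (310,340), well aligned, with the flange at (315,395) over the fork tines. I'll regrasp and drive on towards upslope.

{"method": "arm_command", "body": {
  "moves": [0,-0.1,0.15,3,0,0,0,0]
}}

```text
time: 25.9
ee_pos: [0.5845, -0.1781, 0.1169]
eef_rot: [0.875, 0.483, 0.0, -0.0]
ft_force: [0.1, -0.5, 1.0]
width: 0.0259
grip_force: 0.0
```

{"method": "arm_command", "body": {
  "moves": [0,0,0,0,0,0,0,0,0,0,0,0,0,0,0,0],
  "fingers": 0,
  "squeeze": 50
}}

```text
time: 26.23
ee_pos: [0.5844, -0.1781, 0.1173]
eef_rot: [0.875, 0.485, 0.0, -0.0]
ft_force: [-3.0, 2.7, 2.4]
width: 0.0132
grip_force: 46.4
```

{"method": "arm_command", "body": {
  "moves": [0.03,0.04,0.08,0,0,0,0,0]
}}

```text
time: 26.4
ee_pos: [0.5845, -0.1782, 0.117]
eef_rot: [0.875, 0.484, -0.0, -0.001]
ft_force: [-8.1, 3.3, 10.9]
width: 0.0133
grip_force: 47.4
```

```bash
python3 f.py
```

```text
turn 0 then shift cm [-0.12 -0.12 -0.37] | plate coords now [ -0.4 -79.8  19.9] head -126.0 j [-0.52  0.56  1.01  1.67 -0.51  1.2   0.05] F(u,y,n) [-1.4  3.8 13.4] w 13.3 t 26.4
[ 0.67  1.5  -0.09] 47.4
```

{"method": "arm_command", "body": {
  "moves": [0.01,0.02,0.03,3,0,0,0.01,3,0,0.01,0.01,3,0,0,0.01,3,0,0,0,0]
}}

```text
time: 26.82
ee_pos: [0.5843, -0.1783, 0.1176]
eef_rot: [0.921, 0.389, -0.0, -0.001]
ft_force: [-15.7, 6.8, 25.5]
width: 0.0123
grip_force: 49.0
```

{"method": "arm_command", "body": {
  "moves": [-0.05,-0.05,-0.15,0,0,0,0,0]
}}

```text
time: 26.98
ee_pos: [0.5842, -0.1783, 0.1179]
eef_rot: [0.921, 0.39, 0.0, -0.0]
ft_force: [-7.6, 3.2, 10.6]
width: 0.0119
grip_force: 49.2
```

```bash
python3 f.py
```

```text
turn 0 then shift cm [-0.11 -0.08 -0.29] | plate coords now [ -0.3 -79.9  20.8] head -138.0 j [-0.55  0.59  1.06  1.67 -0.54  1.21 -0.14] F(u,y,n) [-1.   3.7 12.9] w 11.9 t 26.98
[ 0.48  1.3  -0.06] 49.2
```

{"method": "arm_command", "body": {
  "moves": [0.01,0.01,0.02,3,0,0,0,3,0,0,0,3,0,0,0,0]
}}

```text
time: 27.32
ee_pos: [0.5841, -0.1785, 0.1178]
eef_rot: [0.949, 0.315, -0.0, -0.001]
ft_force: [-9.0, 4.6, 13.4]
width: 0.0114
grip_force: 50.1
```

Fn ≈ 15.9.

{"method": "arm_command", "body": {
  "moves": [0.01,0,0.01,3,0,0,0,3,0,0.01,0.01,3,0,0,0,3,0,0,0,0]
}}

```text
time: 27.73
ee_pos: [0.5842, -0.1786, 0.1178]
eef_rot: [0.977, 0.214, -0.0, -0.001]
ft_force: [-10.3, 5.5, 14.4]
width: 0.0106
grip_force: 50.2
```

{"method": "arm_command", "body": {
  "moves": [0,0,0,3,0,0,0,3,0,0,0,3,0,0,0,3,0,0,0,0]
}}

```text
time: 28.15
ee_pos: [0.5843, -0.1786, 0.1176]
eef_rot: [0.994, 0.111, -0.0, -0.0]
ft_force: [-7.9, 4.9, 12.5]
width: 0.0096
grip_force: 50.0
```

```bash
python3 f.py
```

```text
turn 0 then shift cm [-0.15 -0.03 -0.32] | plate coords now [ -0.3 -80.1  20.5] head -171.2 j [-0.61  0.67  1.18  1.67 -0.65  1.25 -0.64] F(u,y,n) [-0.3  5.4 14.6] w 9.6 t 28.15
[ 0.66  1.61 -0.15] 50.0
```

{"method": "arm_command", "body": {
  "moves": [0.01,0,0.02,3,0,0,0.01,3,0.01,0,0.01,3,0,0,0.01,3,0.01,0,0.01,3,0,0,0,0]
}}

```text
time: 28.65
ee_pos: [0.5845, -0.1781, 0.1173]
eef_rot: [1.0, -0.02, -0.001, -0.001]
ft_force: [-10.2, 5.2, 16.9]
width: 0.0096
grip_force: 50.5
```

{"method": "arm_command", "body": {
  "moves": [0,0,-0.02,3,0,0,0,3,0,0,0,3,0,0,0,3,0,0,0,0]
}}

```text
time: 29.07
ee_pos: [0.5845, -0.178, 0.1172]
eef_rot: [0.992, -0.124, -0.001, -0.001]
ft_force: [-8.5, 3.6, 13.0]
width: 0.0104
grip_force: 52.8
```

```bash
python3 f.py
```

```text
turn 0 then shift cm [-0.15  0.09 -0.36] | plate coords now [ -0.3 -79.6  20.1] head 161.8 j [-0.64  0.73  1.26  1.67 -0.73  1.29 -1.06] F(u,y,n) [-0.6  4.1 15.4] w 10.4 t 29.07
[1.67 1.75 0.36] 52.8
```

{"method": "arm_command", "body": {
  "moves": [-0.05,0,-0.1,0,0,0,0,0]
}}

```text
time: 29.23
ee_pos: [0.5843, -0.1779, 0.1176]
eef_rot: [0.993, -0.122, -0.0, -0.001]
ft_force: [-4.4, 0.6, 4.5]
width: 0.0106
grip_force: 52.4
```

{"method": "arm_command", "body": {
  "moves": [0,0,0,0,0,0,0,0,0,0,0,0,0,0,-2,0,0,0,-2,0,0,0,-2,0,0,-3.5,0,-6,0,-3.5,0,-6,0,-3.5,0,-6,0,0,0,0,0,0,0,0],
  "fingers": 32
}}

```text
time: 30.15
ee_pos: [0.6, -0.0719, 0.1772]
eef_rot: [0.999, 0.037, 0.0, -0.0]
ft_force: [-0.2, -1.1, -0.0]
width: 0.0276
grip_force: 0.0
```

```bash
cat > m.py <<'E'
import cv2,numpy as np,sys
from scipy.ndimage import map_coordinates
from h import *
def pix(n,p):
    c=C[n];q=R.from_quat(c["attitude"]).inv().apply(p-c["origin"]);return np.array([c["cx"]-q[0]/q[2]*c["fx"],c["cy"]+q[1]/q[2]*c["fy"]])
# screw's flange lower rim: radial edge position (half level), compared with predicted rim, for directions facing the camera
def prof(img,angs):
    g=cv2.cvtColor(img,cv2.COLOR_BGR2GRAY).astype(float);out=[]
    for a in angs:
        c0=pix("side",W(0,-80,9));e=pix("side",W(18*np.cos(a),-80+18*np.sin(a),9));d=(e-c0)/np.linalg.norm(e-c0)
        s=np.arange(-3,4.01,.1);v=map_coordinates(g,[e[1]+d[1]*s,e[0]+d[0]*s],order=1)
        lo=v[:12].mean();k=np.argmax(v>100);out.append(round(s[k],1))
    return out
if __name__=="__main__":
    angs=np.radians([-20,-30,-40,-50,-60,-70,-80,-90,-100,-110,-120,-130,-140,-150])
    for f in sys.argv[1:]: print(f,prof(cv2.imread(f"pics/{f}.png"),angs))
    # predicted shift of lower rim per 5 mm along each direction
    o=[]
    for a in angs:
        c0=pix("side",W(0,-80,9));e=pix("side",W(18*np.cos(a),-80+18*np.sin(a),9));d=(e-c0)/np.linalg.norm(e-c0)
        t=np.array([pix("side",W(18*np.cos(b),-80+18*np.sin(b),9)) for b in(a-.05,a+.05)]);n=np.array([-(t[1]-t[0])[1],(t[1]-t[0])[0]]);sh=pix("side",W(0,-80,5))-pix("side",W(0,-80,10))
        o.append(round(sh@n/(d@n),2))
    print("per 5mm",o)
E
python3 - <<'E'
from h import *
import cv2
cv2.imwrite("pics/side7.png",r.camera("side")[:,:,::-1]);cv2.imwrite("pics/top7.png",r.camera("top")[:,:,::-1])
E
python3 m.py side0 side4 side5 side7; python3 f.py
```

```text
side0 [np.float64(-0.4), np.float64(-0.4), np.float64(-0.3), np.float64(-0.5), np.float64(-0.4), np.float64(-0.6), np.float64(-0.6), np.float64(-0.7), np.float64(-0.9), np.float64(-0.9), np.float64(-1.1), np.float64(-1.2), np.float64(-1.2), np.float64(-1.1)]
side4 [np.float64(-0.1), np.float64(-0.1), np.float64(0.0), np.float64(-0.2), np.float64(-0.1), np.float64(-0.4), np.float64(-0.6), np.float64(-0.3), np.float64(-0.1), np.float64(-0.2), np.float64(-0.4), np.float64(-0.7), np.float64(-1.1), np.float64(-1.3)]
side5 [np.float64(0.4), np.float64(0.2), np.float64(0.2), np.float64(0.3), np.float64(0.2), np.float64(-0.2), np.float64(-0.4), np.float64(-0.1), np.float64(0.3), np.float64(0.0), np.float64(-0.1), np.float64(-0.6), np.float64(-1.1), np.float64(-1.2)]
side7 [np.float64(0.8), np.float64(1.1), np.float64(1.1), np.float64(0.8), np.float64(0.7), np.float64(0.6), np.float64(0.5), np.float64(0.6), np.float64(0.7), np.float64(0.2), np.float64(0.0), np.float64(-0.3), np.float64(-0.8), np.float64(-1.1)]
per 5mm [np.float64(1.11), np.float64(1.25), np.float64(1.34), np.float64(1.38), np.float64(1.4), np.float64(1.41), np.float64(1.39), np.float64(1.36), np.float64(1.28), np.float64(1.17), np.float64(1.0), np.float64(0.77), np.float64(0.5), np.float64(0.2)]
turn 0 then shift cm [-2.33 10.17  5.68] | plate coords now [48.7 21.7 61.4] head -180.1 j [-0.83  0.61  1.25  1.63 -0.59  1.34 -1.  ] F(u,y,n) [ 0.  -0.  -0.7] w 27.7 t 30.25
[-0.08  0.14 -0.04] 0.0
```

Against the rim prediction, the flange shift from the start is now about 4–5 mm (shifts of 1.1–1.5 px against 1.1–1.4 px predicted for 5 mm). I'll take one more grasp in the aligned orientation to be sure it seats.

{"method": "arm_command", "body": {
  "moves": [0,0,0,-7,0,0,0,-7,0,0,0,-7,0,0,0,-7,0,0,0,-7,0,0,0,-7,0,0,0,-7,0,0,0,-7,0,0,0,-7,0,0,0,-7,0,0,0,-7,0,0,0,-7]
}}

```text
time: 31.25
ee_pos: [0.5989, -0.0769, 0.1774]
eef_rot: [0.719, 0.695, -0.0, 0.0]
ft_force: [-0.1, 1.5, -0.4]
width: 0.0277
grip_force: 0.0
```

{"method": "arm_command", "body": {
  "moves": [0,0,0,-7,0,0,0,-7,0,0,0,-7,0,0,0,-7,0,0,0,-7,0,0,0,-7,0,0,0,-7,0,0,0,-7,0,0,0,-7,0,0,0,-7,0,0,0,-7,0,0,0,-1]
}}

```text
time: 32.25
ee_pos: [0.5989, -0.0769, 0.1773]
eef_rot: [0.121, 0.993, -0.0, -0.0]
ft_force: [-0.1, 0.0, 0.5]
width: 0.028
grip_force: 0.0
```

{"method": "arm_command", "body": {
  "moves": [-0.28,-2.6,0,0,-0.28,-2.6,0,0,-0.28,-2.6,0,0,-0.28,-2.5,0,0,0,0,1.0,0,0,0,1.0,0,0,0,0,0,0,0,0,0,0,0,0,0]
}}

```text
time: 33.0
ee_pos: [0.5854, -0.1764, 0.1574]
eef_rot: [0.122, 0.992, 0.0, -0.0]
ft_force: [0.1, -0.3, 0.2]
width: 0.0277
grip_force: 0.0
```

```bash
python3 -c "
from h import *
to(W(0,-80,19),-18)"
```

```text
turn -0.0 then shift cm [-0.04 -0.19  4.1 ] | plate coords now [ 20.7 -78.1  54.4] head -18.0 j [-0.32  0.4   0.69  1.62 -0.27  1.22  1.75] F(u,y,n) [ 0.1 -0.3  0.1] w 27.7 t 33.0
```

{"method": "arm_command", "body": {
  "moves": [-0.04,-0.2,1.4,0,0,0,1.4,0,0,0,1.4,0,0,0,0,0,0,0,0,0]
}}

```text
time: 33.42
ee_pos: [0.585, -0.1787, 0.1155]
eef_rot: [0.122, 0.993, 0.0, -0.0]
ft_force: [0.8, 0.4, -0.0]
width: 0.0282
grip_force: 0.0
```

{"method": "arm_command", "body": {
  "moves": [0,0,0,0,0,0,0,0,0,0,0,0,0,0,0,0,0,0,0,0],
  "fingers": 0,
  "squeeze": 50
}}

```text
time: 33.83
ee_pos: [0.5859, -0.1785, 0.1163]
eef_rot: [0.122, 0.993, 0.001, 0.001]
ft_force: [1.3, 3.1, 5.9]
width: 0.0105
grip_force: 49.0
```

{"method": "arm_command", "body": {
  "moves": [-0.05,0.02,0.1,0,0,0,0,0]
}}

```text
time: 34.0
ee_pos: [0.586, -0.1786, 0.1161]
eef_rot: [0.122, 0.993, 0.001, 0.0]
ft_force: [-5.7, 4.4, 16.0]
width: 0.0105
grip_force: 49.4
```

```bash
python3 f.py
```

```text
turn 0 then shift cm [ 0.31 -0.07 -0.47] | plate coords now [  0.4 -80.3  18.3] head -18.0 j [-0.3   0.44  0.67  1.66 -0.3   1.15  1.77] F(u,y,n) [ 3.4  4.8 16.5] w 10.5 t 34.0
[1.56 1.12 0.22] 49.4
```

{"method": "arm_command", "body": {
  "moves": [0,0,0.01,3,-0.01,0,0,3,0,0,0.01,3,0,0,0,3,0,0,0,0]
}}

```text
time: 34.42
ee_pos: [0.586, -0.1787, 0.1159]
eef_rot: [0.227, 0.974, 0.001, 0.0]
ft_force: [-6.3, 4.1, 16.8]
width: 0.0114
grip_force: 53.5
```

```bash
python3 f.py
```

```text
turn 0 then shift cm [ 0.29 -0.13 -0.49] | plate coords now [  0.2 -80.3  18.2] head -30.2 j [-0.33  0.45  0.71  1.66 -0.32  1.15  1.58] F(u,y,n) [ 3.2  4.6 17.6] w 11.4 t 34.42
[1.87 1.27 0.52] 53.5
```

{"method": "arm_command", "body": {
  "moves": [0,0,0,3,0,0,0,3,0,0,0,3,0,0,0,3,0,0,0,0]
}}

```text
time: 34.83
ee_pos: [0.5855, -0.1786, 0.1161]
eef_rot: [0.327, 0.945, 0.001, -0.0]
ft_force: [-10.0, 5.5, 21.0]
width: 0.0119
grip_force: 54.7
```

```bash
python3 f.py
```

```text
turn 0 then shift cm [ 0.21 -0.16 -0.47] | plate coords now [ -0.1 -80.3  18.6] head -42.2 j [-0.36  0.47  0.76  1.66 -0.35  1.16  1.39] F(u,y,n) [ 2.2  6.2 23. ] w 11.9 t 34.83
[2.11 1.89 0.46] 54.7
```

{"method": "arm_command", "body": {
  "moves": [0.02,-0.02,-0.07,0,0,0,-0.02,3,0,0,-0.02,3,0,0,-0.02,3,0,0,-0.01,3,0,0,0,0]
}}

```text
time: 35.33
ee_pos: [0.5852, -0.1787, 0.1163]
eef_rot: [0.424, 0.905, 0.001, -0.001]
ft_force: [-6.2, 3.1, 10.1]
width: 0.0132
grip_force: 52.6
```

```bash
python3 f.py
```

```text
turn 0 then shift cm [ 0.16 -0.17 -0.45] | plate coords now [ -0.2 -80.3  19. ] head -54.2 j [-0.39  0.48  0.8   1.66 -0.37  1.16  1.2 ] F(u,y,n) [-0.1  3.5 11.7] w 13.2 t 35.33
[1.55 0.75 0.38] 52.6
```

{"method": "arm_command", "body": {
  "moves": [-0.01,0.02,0.05,0,0,0,0,3,0,0,0,3,0,0,0,3,0,0,0,3,0,0,0,0]
}}

```text
time: 35.83
ee_pos: [0.5853, -0.179, 0.1163]
eef_rot: [0.517, 0.856, 0.001, -0.001]
ft_force: [-8.7, 4.4, 14.6]
width: 0.0143
grip_force: 53.5
```

```bash
python3 f.py
```

```text
turn 0 then shift cm [ 0.15 -0.19 -0.45] | plate coords now [ -0.2 -80.6  18.9] head -66.2 j [-0.42  0.5   0.84  1.66 -0.4   1.17  1.01] F(u,y,n) [ 0.   5.  16.9] w 14.3 t 35.83
[1.51 1.31 0.24] 53.5
```

{"method": "arm_command", "body": {
  "moves": [0.01,-0.03,-0.09,0,0,0,0,0]
}}

```text
time: 36.0
ee_pos: [0.5852, -0.179, 0.1166]
eef_rot: [0.515, 0.857, 0.0, -0.0]
ft_force: [-4.3, 2.5, 6.1]
width: 0.014
grip_force: 51.6
```

{"method": "arm_command", "body": {
  "moves": [0,0,0,0,0,0,0,0,0,0,0,0,0,0,-2,0,0,0,-2,0,0,0,-2,0,3.2,1.4,0,0,3.2,1.4,0,0,3.2,1.4,0,0,0,0,0,0,0,0,0,0],
  "fingers": 32
}}

```text
time: 36.92
ee_pos: [0.5776, -0.0724, 0.1758]
eef_rot: [0.514, 0.858, 0.0, -0.0]
ft_force: [-0.3, -0.8, 0.7]
width: 0.0276
grip_force: 0.0
```

```bash
python3 - <<'E'
from h import *
import cv2
cv2.imwrite("pics/side8.png",r.camera("side")[:,:,::-1])
E
python3 m.py side0 side5 side7 side8|sed 's/np.float64//g'; python3 f.py
```

```text
side0 [(-0.4), (-0.4), (-0.3), (-0.5), (-0.4), (-0.6), (-0.6), (-0.7), (-0.9), (-0.9), (-1.1), (-1.2), (-1.2), (-1.1)]
side5 [(0.4), (0.2), (0.2), (0.3), (0.2), (-0.2), (-0.4), (-0.1), (0.3), (0.0), (-0.1), (-0.6), (-1.1), (-1.2)]
side7 [(0.8), (1.1), (1.1), (0.8), (0.7), (0.6), (0.5), (0.6), (0.7), (0.2), (0.0), (-0.3), (-0.8), (-1.1)]
side8 [(0.8), (1.1), (1.2), (1.1), (0.8), (0.6), (0.5), (0.6), (0.7), (0.2), (0.0), (-0.3), (-0.8), (-1.2)]
per 5mm [(1.11), (1.25), (1.34), (1.38), (1.4), (1.41), (1.39), (1.36), (1.28), (1.17), (1.0), (0.77), (0.5), (0.2)]
turn 0 then shift cm [-9.43 -4.4   5.52] | plate coords now [29.1 24.1 70.9] head -65.9 j [-0.66  0.35  0.88  1.68 -0.29  1.24  0.77] F(u,y,n) [-0.3  0.2 -0. ] w 28.0 t 36.97
[-0.15 -0.03  0.03] 0.0
```

The last 0.84 rad under 15–17 N moved the flange no further: the edges in side7 and side8 match to within about 0.1 px almost everywhere. So it has bottomed on the cover. I'll clear the arm and hand in.

{"method": "arm_command", "body": {
  "moves": [0,0,-2,0,0,0,-2,0,0,0,-2,0,0,0,0,0,0,0,0,0]
}}

```text
time: 37.38
ee_pos: [0.5778, -0.0769, 0.2368]
eef_rot: [0.517, 0.856, 0.0, 0.001]
ft_force: [-1.1, -0.1, -0.9]
width: 0.0276
grip_force: 0.0
```

```bash
python3 -c "
from bench import r
print(r.close_job())"
```

```text
the job is handed in; nothing more can be done
None
```

I handed the job in at about 37 s with the cover shut against its stop, the fork under the flange, and the screw driven until it stopped advancing; I judge the flange seated from camera edges and that stop, as depth wasn't read directly, and axial force at times went above 18 N (up to about 30 N).

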